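Load the splined tool adaptor into the leaning spindle

ROBOT

A 6-joint arm with a two-finger parallel gripper is mounted at the origin on the work surface. World frame = base frame: x ahead of the robot, y to its left, z up, the work surface at z = 0. Lengths are in mm, angles in rad, forces in N, time in s.
With the tool pointing down it reaches from about 375 to 975 mm from the base axis. Payload 3.8 kg.
Tool frame: the origin (TCP) lies on the centre line of the jaws, within the pads' length; the fingertips stand 11 mm ahead of it and the grasp point (between the pads) lies 8 mm behind it; z points along the fingers, y is the line along which they close (so a half turn about z gives the same grasp; the last joint's range is limited). The gripper opens to 85 mm and grips with 20 to 120 N. Pads are 22 mm wide; open, the fingers measure 114 mm over their backs; the gripper's body (76 mm by 85 mm) begins 54 mm behind the grasp point. The pads swing forward as they close: fully open they stand 13 mm farther back than shut.
Start: joints at [1.209, 0.264, 1.604, -0, 1.274, -0.037], TCP at [215.403, 639.703, 242.28] pointing down, gripper open.
Joint ranges: [-2.63, 2.63], [-0.94, 2.18], [0.31, 2.57], [-1.31, 4.45], [0, 2.66], [-2.55, 2.55]. Speed limits (rad/s): [2.57, 2.57, 3.14, 3.14, 3.14, 3.14].

INTERFACE

Orientations are given as a unit quaternion [x, y, z, w].
In Python, from workcell import arm gives the robot as it stands.
- The arm moves only by the tool move_arm, never from a script. Its argument "targets" is a list of rows, each a list of 7 numbers: the shift along the world's x, y, z in cm, then the turn, a rotation vector about the world's x, y, z in rad, then the opening, from -1 (shut) to 1 (fully open), so that 0 is half open. A call has 1 to 12 rows; each row shifts and turns the commanded pose from where the row before left it; what a row does not reach is not made up. A row lasts 1/8 s, in which the tool goes at most 62.5 mm and 10.7 degrees, less where a joint would pass 70% of its speed; a pose out of reach is approached as far as the arm can. A call with a gripper value outside its range is refused whole. The fingers move at their own pace and stop on an object; the grip force is fixed at half the most. Time passes only in rows, so rows that do not move let the fingers close. It gives the time, the measured TCP pose, the force, the opening and the grip force at its end, in the units of the state.
- arm.observe(): the state, without advancing time (a new reading comes with each control period).
- arm.get_image(name): name is "side" or "top" or "wrist"; returns a dict with "img" (384x512x3 uint8, red, green, blue), "depth" (384x512 float32, mm along the optical axis (not along the pixel's ray), 0 where there is no reading), "intrinsics" (3x3 intrinsics, pixels), "k1" (the pictures are not rectified: a ray, as slopes to the right and down, at radius r is drawn at 1 + k1 r^2 times it, then the intrinsics apply), "R" (3x3) and "t" (3): a world point X has camera coordinates R X + t; the wrist camera has in their place "tool_from_camera" (4x4, takes a point from camera to tool coordinates, whose origin is the TCP and whose axes are the flange's). Camera axes: x right, y down, z forward; pixel columns grow to the right and rows downward; lengths in mm; the calibration is good to about 2 mm. A picture is of the moment at which its call begins: read the wrist's pose just before it.
- arm.hand_in(): hands the job in; it is judged then, once.
The state is a dict: "time_s": time; "joint_pos": joint angles; "joint_velocities": joint speeds; "joint_efforts": joint torques, N m; "tcp_pos": TCP position; "orientation": TCP orientation; "ft_force": force on the tool from outside, world axes, zero at the start; "torque": the same for the moment, N m; "finger_gap": finger opening in mm; "finger_force": force on a finger pad.
Only numpy, scipy, OpenCV 4.12 (cv2) and the standard library are available. Lean on these libraries where they do the work, as an engineer would, in place of code of your own. Each camera call takes 0.05 s, during which the arm holds its last target. There are 200 camera calls.

TASK

Take the orange splined tool adaptor out of the rack and fit it into the nose of the leaning spindle: turn it until its splines mesh with those inside the nose, then push it fully home so that its flange lies flush on the nose, without forcing it, and let go. Leave the two dark holders, the spanner and the blue cup where they are.

Things in the scene. Friction and masses are not known exactly. Their poses are not given: they have to be found in the camera images.
- adaptor: Loose steel tool adaptor with ORANGE hexagonal body, brass nut; 0.36 to 0.54 kg; upright in one of the rack's pockets, any yaw. Origin: on its axis at the underside of the flange (52 mm diameter, 6 thick), the face that must lie flush. z = axis from shank to nut. Above the flange: hexagon to 44 mm above the origin, round nut 32 diameter to 58 (its top).
- hexagon (a point): Middle of the adaptor's orange hexagon, 25 mm above adaptor's origin, axes as the adaptor's. 36 mm across flats; the pairs of flats face along the adaptor's x axis and at 60 and 120 degrees from it. Hold it here or up to 8 mm higher, fingertips above the flange.
- pilot_tip (a point): Lower end of the adaptor's shank, 36 mm below its origin, axes as the adaptor's. From here up: 5 mm cone (14 to 22.6 diameter) and plain round pilot 22.6 diameter, 12 mm in all; then six spline teeth 24 long up to the flange, 4.2 wide, tips on a 36 mm diameter, core 22.6, one centred on the x axis and every 60 degrees.
- spindle: White spindle unit (80 mm diameter) fixed on a dark stand, leaning 35 degrees from vertical towards the robot's side. Origin: centre of the nose's open mouth, 170 mm above the table; z = spindle axis, out of the mouth; y level. Steel nose ring 54 outside, 40 inside diameter, 46 mm clear above the white body. Fully home = adaptor origin here, z axes the same. No latch or spring.
- spline_face (a point): Top of the six brass splines inside the nose, on the axis 3 mm below the mouth. They are 5.5 wide, 60 degrees apart, stand in to a 25.6 diameter (pilot clears by 1.5 all round). Their angle changes every time and NO frame gives it: see or feel it. A brake holds it to 0.5 N m. Teeth out of step rest on them, flange 21 mm off the mouth; within 8 degrees of a gap's middle they pass.
- rack: Fixed grey plastic rack block, 75 (x) x 265 (y) x 55 (z), origin at the centre of its underside. Three through pockets, 43 mm wide, along its y axis at -85, 0 and +85; one holds the orange adaptor, the others the dark holders. Flanges rest on its top, at 55.
- holder_a: Loose holder with a dark hexagon and steel nut, same shape above the flange as the adaptor, plain cone below; origin as the adaptor's. Bystander.
- holder_b: Second dark holder, same as holder_a. Bystander.
- spanner: Loose steel spanner 170 long lying on the table. Bystander.
- collet_cup: Loose blue plastic cup 64 diameter, 60 high, standing on the table; origin at the centre of its underside. Bystander.
Things that resemble listed ones, but are neither listed nor needed, are in the scene too. What is shaped like the part that bears spindle but purple or turquoise is not meant.

How it is judged (in metres and radians):
On the way:
1. the adaptor is lifted clear of the rack (height (world z) of adaptor above 0.11 m), for 0.2 s.
At the end, for the whole second after the job is handed in: The adaptor rests in the spindle nose with its splines meshed: flange within 3 mm of flush, its origin within 4 mm of the mouth's centre, axes within 4 degrees, at rest (distance between adaptor and spindle below 0.004 m and z of adaptor in the frame of spindle below 0.003 m and angle between the z axis of adaptor and the z axis of spindle, either way round below 0.07 rad and linear speed of adaptor below 0.01 m/s); the robot touches nothing.
It fails at once if the adaptor is forced against the spindle with more than 100 N (contact force between adaptor and spindle above 100 N).
It fails at once if a dark holder, the spanner or the cup is moved by more than 20 mm (distance of any of holder_a, holder_b, spanner, collet_cup from where it was at the start of the episode above 0.02 m).
It also fails if it takes over 48 s, if anything falls off the work surface, if the arm or the gripper's body presses on something with over 40 N, if the wrist force passes 120 N, or if a joint passes its speed limit or range.

## Working session

There is one attempt and no reset: what is moved stays moved. The work goes in short steps, Python scripts to look and compute and a tool call to move; the robot and the scene stay as the last step left them, time stands still between calls to the robot, and variables do not carry over. Pictures are saved under pics/ and viewed, at most 10 in all, crops included, and the job is handed in when it is done.

Besides the shell and the picture viewer there is one more tool, called after "Call:" as a command line: name --pt "numbers of a row" for each row, then --argument value for the rest. move_arm: Moves the arm, as the interface text tells. Its arguments: {"type":"object","properties":{"targets":{"type":"array","items":{"type":"array","items":{"type":"number"}}}},"required":["targets"]}

```bash
mkdir -p pics; ls; cat > h.py <<'E'
import numpy as np, cv2
from workcell import arm
from scipy.spatial.transform import Rotation as Ro
def grab(n):
    s=arm.observe(); d=arm.get_image(n); d['s']=s
    if n=='wrist':
        T=np.array(d['tool_from_camera'],float); Rt=Ro.from_quat(s['orientation']).as_matrix()
        d['C']=Rt@T[:3,3]+np.array(s['tcp_pos']); d['A']=Rt@T[:3,:3]
    else:
        R=np.array(d['R']); d['A']=R.T; d['C']=-R.T@np.array(d['t'])
    return d
def rays(d,uv):
    K=np.array(d['intrinsics']); uv=np.atleast_2d(np.array(uv,float))
    p=cv2.undistortPoints(uv.reshape(-1,1,2),K,np.array([d['k1'],0,0,0,0.])).reshape(-1,2)
    return np.c_[p,np.ones(len(p))]@d['A'].T
def onplane(d,uv,z):
    r=rays(d,uv); return d['C']+r*((z-d['C'][2])/r[:,2])[:,None]
def atdepth(d,uv):
    uv=np.atleast_2d(uv).astype(int); return d['C']+rays(d,uv)*d['depth'][uv[:,1],uv[:,0]][:,None]
def proj(d,X):
    c=(np.atleast_2d(X)-d['C'])@d['A']; q=c[:,:2]/c[:,2:]; q=q*(1+d['k1']*(q**2).sum(1,keepdims=True)); K=np.array(d['intrinsics'])
    return q*[K[0,0],K[1,1]]+K[:2,2]
def save(n,im): cv2.imwrite('pics/'+n,im[:,:,::-1])
E
python3 - <<'E'
from h import *
a=grab('side');b=grab('top')
im=np.vstack([np.hstack([a['img'],b['img']])])
save('a.png',cv2.resize(im,(800,300),interpolation=cv2.INTER_AREA))
for d in(a,b):print(d['C'],d['A'][:,2],d['k1'])
import pickle;pickle.dump((a,b),open('ab.pkl','wb'))
E
```

```text
pics
[ 123.5711855  -919.07139006  681.17962813] [ 0.39588957  0.75891903 -0.51702355] 0.020567383142131683
[ 438.38349564  -90.16839877 1309.23609601] [ 0.09142061  0.01052925 -0.9957567 ] -0.039869605935795686
```

View pics/a.png

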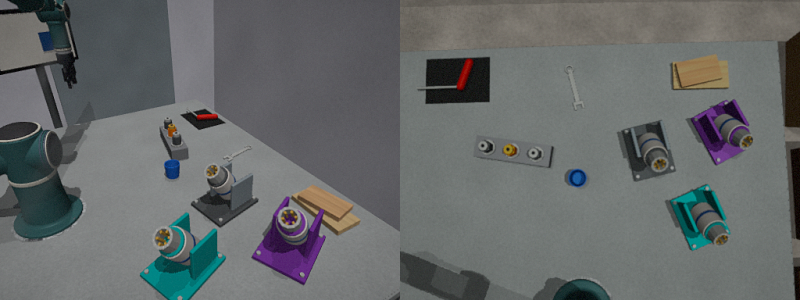

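The picture shows three spindles in the top half: dark stand (652,157), purple (742,138) and turquoise (718,233). The only dark-stand one is meant. The orange adaptor is in the rack's middle pocket (510,150), between dark holders at (486,146) and (534,153). Next I'll measure it and check a close crop.

```bash
python3 - <<'E'
from h import *
import pickle
a,b=pickle.load(open('ab.pkl','rb'))
for n,d in(('side',a),('top',b)):
    h=cv2.cvtColor(d['img'],cv2.COLOR_RGB2HSV)
    m=cv2.inRange(h,(8,140,120),(28,255,255))
    k,l,st,c=cv2.connectedComponentsWithStats(m)
    for i in range(1,k):
        if st[i,4]>15: print(n,st[i],c[i].round(1), onplane(d,c[i],85).round(0))
# side crops
s=a['img'];t=b['img']
f=4
im=np.hstack([cv2.resize(s[195:295,230:330],(400,400),interpolation=cv2.INTER_CUBIC),cv2.resize(t[150:250,275:375],(400,400),interpolation=cv2.INTER_CUBIC)])
im2=np.hstack([cv2.resize(s[140:190,190:290],(400,200),interpolation=cv2.INTER_CUBIC),cv2.resize(t[165:215,90:190],(400,200),interpolation=cv2.INTER_CUBIC)])
save('b.png',np.vstack([im,im2]))
for uv in[(109,187),(141,192),(172,196)]: print(onplane(b,uv,113).round(0), atdepth(b,uv).round(0))
E
```

```text
side [215 159   9   5  26] [219.4 160.8] [[574. 273.  85.]]
side [215 163  10  12  74] [218.7 168.3] [[547. 215.  85.]]
top [132 184  15  15 110] [138.7 190.7] [[560. 230.  85.]]
[[569. 300. 113.]] [[569. 299. 113.]]
[[554. 216. 113.]] [[554. 216. 115.]]
[[541. 136. 113.]] [[541. 136. 115.]]
```

View pics/b.png

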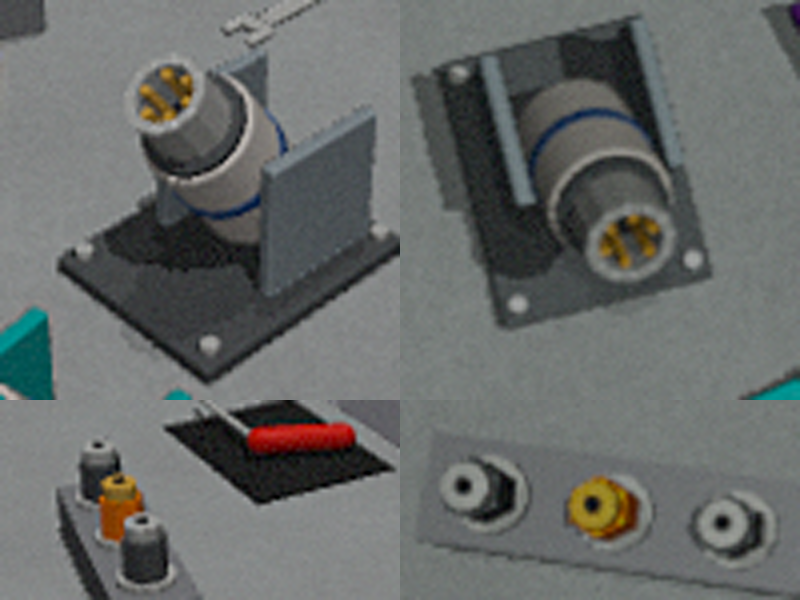

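The crop confirms it: the orange hexagon with the brass nut stands in the middle pocket, at crop (600,505). The dark-stand spindle's mouth is at crop (628,242) in the top view, with the brass splines visible.

```bash
python3 - <<'E'
from h import *
import pickle
a,b=pickle.load(open('ab.pkl','rb'))
o=lambda x,y:(275+(x-400)/4,150+y/4)
P=onplane(b,[o(440,70),o(640,12),o(710,275),o(500,327)],8);print(P.round(0))
for i,j in((0,3),(1,2),(1,0),(2,3)):
    v=P[j]-P[i];print(np.degrees(np.arctan2(v[1],v[0])).round(1),np.linalg.norm(v).round(0))
print('mouth top',onplane(b,o(628,242),170).round(0))
ra=rays(a,(230+165/4,195+97/4))[0];rb=rays(b,o(628,242))[0]
s,t=np.linalg.lstsq(np.c_[ra,-rb],b['C']-a['C'],rcond=None)[0];print((a['C']+s*ra).round(0),(b['C']+t*rb).round(0))
w=grab('wrist');print(np.round(w['tool_from_camera'],2),w['intrinsics'],w['k1'],w['C'],w['A']);s=arm.observe();print(s['orientation'],Ro.from_quat(s['orientation']).as_matrix().round(3),s['finger_gap'])
E
```

```text
[[ 622. -162.    8.]
 [ 660. -303.    8.]
 [ 474. -345.    8.]
 [ 442. -198.    8.]]
-168.7 184.0
-167.5 190.0
104.8 146.0
102.4 150.0
mouth top [[ 491. -264.  170.]]
[ 492. -265.  165.] [ 491. -265.  165.]
[[  -0.     -0.95   -0.33   83.05]
 [   1.     -0.     -0.      0.27]
 [   0.     -0.33    0.95 -130.38]
 [   0.      0.      0.      1.  ]] [[267.15574715   0.         257.37126435]
 [  0.         267.15574715 189.86428672]
 [  0.           0.           1.        ]] -0.04605202057994772 [136.63987557 666.10963874 371.45893175] [[ 0.31956208  0.89588875  0.30864775]
 [ 0.94756275 -0.30137221 -0.10629967]
 [-0.00221483  0.32643245 -0.94521794]]
[ 1.61681118e-01  9.86842686e-01 -8.34236236e-04 -1.83059792e-04] [[-0.948  0.319 -0.001]
 [ 0.319  0.948 -0.002]
 [ 0.    -0.002 -1.   ]] 85.33084460051926
```

Call:
move_arm --pt "3.4 -4.2 0 0 0 0 1" --pt "3.4 -4.2 0 0 0 0 1" --pt "3.4 -4.2 0 0 0 0 1" --pt "3.4 -4.2 0 0 0 0 1" --pt "3.4 -4.2 0 0 0 0 1" --pt "3.4 -4.2 0 0 0 0 1" --pt "3.4 -4.2 0 0 0 0 1" --pt "3.4 -4.2 0 0 0 0 1" --pt "3.4 -4.2 0 0 0 0 1" --pt "3.4 -4.2 0 0 0 0 1" --pt "0 0 0 0 0 0 0.3" --pt "0 0 0 0 0 0 0.3"

```text
time_s: 1.65
tcp_pos: [555.0, 219.7, 241.8]
orientation: [0.162, 0.987, 0.0, -0.001]
ft_force: [-0.3, 0.2, -0.1]
finger_gap: 55.1
finger_force: 0.0
```

```bash
python3 - <<'E'
from h import *
import pickle
w=grab('wrist');pickle.dump(w,open('w1.pkl','wb'))
print(w['s']['tcp_pos'],w['s']['finger_gap'],w['s']['time_s'])
h=cv2.cvtColor(w['img'],cv2.COLOR_RGB2HSV)
m=cv2.inRange(h,(6,140,60),(30,255,255))
k,l,st,c=cv2.connectedComponentsWithStats(m)
for i in range(1,k):
    if st[i,4]>50: print(st[i],c[i])
i=1+st[1:,4].argmax();x,y=c[i].astype(int)
save('c.png',cv2.resize(w['img'][max(0,y-75):y+75,max(0,x-100):x+100],(800,600),interpolation=cv2.INTER_CUBIC));print(x,y)
E
```

```text
[555.01746365 219.65355059 241.81582054] 55.129938277762776 1.65
[ 244  158   37   42 1042] [261.56525912 178.03934741]
261 178
```

View pics/c.png

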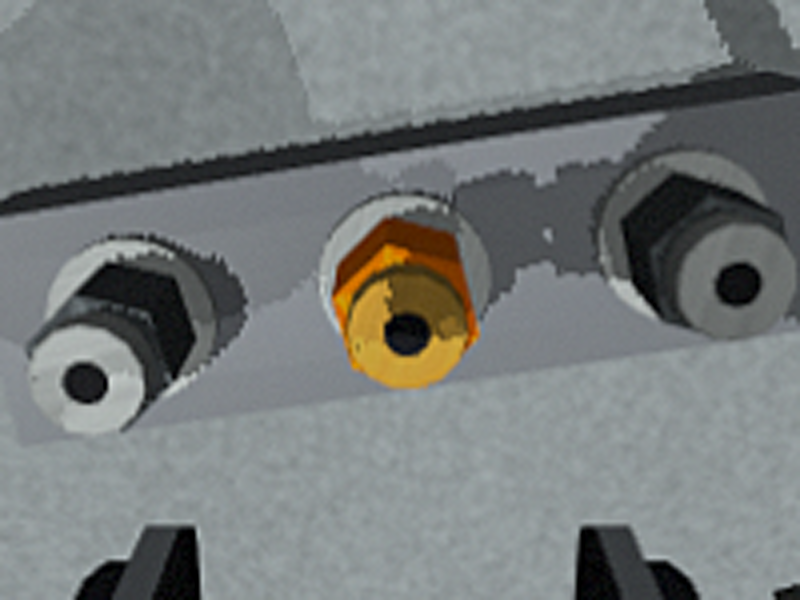

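The crop shows the nut's hole at crop (407,333), the hexagon's base corners near (395,218) and (458,237), and a left corner at (335,285).

```bash
python3 - <<'E'
from h import *
import pickle
w=pickle.load(open('w1.pkl','rb'))
f=lambda x,y:(161+x/4-.4,103+y/4-.4)
c=onplane(w,f(407,333),113)[0];print('c',c.round(1))
# flange ellipse check
for z in(61,99):
  for p in((395,217),(458,237),(334,290),(478,330),(352,362),(468,285)):
    v=onplane(w,f(*p),z)[0]-c;print(z,p,np.hypot(*v[:2]).round(1),np.degrees(np.arctan2(v[1],v[0])).round(1))
print('holders',[onplane(w,f(*p),113)[0].round(1) for p in((85,382),(738,283))])
# project hex model for best yaw report
for yaw in range(0,60,10):
  q=np.radians(yaw+30+60*np.arange(6));
  for z in(61,):
    print(yaw,((proj(w,np.c_[c[0]+20.8*np.cos(q),c[1]+20.8*np.sin(q),np.full(6,z)])-[161,103]+.4)*4).round(0).tolist())
E
```

```text
c [558.6 224.  113. ]
61 (395, 217) 19.3 169.5
61 (458, 237) 20.6 110.5
61 (334, 290) 21.4 -99.7
61 (478, 330) 27.8 36.1
61 (352, 362) 30.9 -49.8
61 (468, 285) 19.4 66.1
99 (395, 217) 27.3 167.7
99 (458, 237) 25.6 129.7
99 (334, 290) 20.6 -129.9
99 (478, 330) 19.7 60.4
99 (352, 362) 19.5 -67.3
99 (468, 285) 18.6 99.6
holders [array([544.4, 140.4, 113. ]), array([572.7, 307.4, 113. ])]
0 [[455.0, 323.0], [470.0, 258.0], [418.0, 213.0], [352.0, 235.0], [339.0, 301.0], [390.0, 343.0]]
10 [[462.0, 314.0], [465.0, 247.0], [406.0, 211.0], [345.0, 244.0], [344.0, 311.0], [402.0, 345.0]]
20 [[468.0, 303.0], [459.0, 237.0], [394.0, 212.0], [339.0, 255.0], [351.0, 320.0], [414.0, 344.0]]
30 [[471.0, 292.0], [451.0, 228.0], [382.0, 215.0], [336.0, 266.0], [359.0, 329.0], [425.0, 341.0]]
40 [[473.0, 281.0], [441.0, 221.0], [371.0, 220.0], [335.0, 278.0], [368.0, 335.0], [436.0, 337.0]]
50 [[472.0, 269.0], [430.0, 216.0], [360.0, 226.0], [336.0, 289.0], [379.0, 340.0], [446.0, 331.0]]
```

Call:
move_arm --pt "0.36 0.43 -4 0 0 0.15 0.3" --pt "0 0 -5 0 0 0 0.3" --pt "0 0 0 0 0 0 0.3"

```text
time_s: 2.08
tcp_pos: [554.2, 224.0, 147.4]
orientation: [0.086, 0.996, -0.002, -0.005]
ft_force: [-0.2, -0.7, 1.1]
finger_gap: 55.5
finger_force: 0.0
```

```bash
python3 - <<'E'
from h import *
import pickle
w=grab('wrist');pickle.dump(w,open('w2.pkl','wb'))
s=w['s'];R=Ro.from_quat(s['orientation']).as_matrix();print(s['tcp_pos'],R.round(3).tolist())
x,y=proj(w,[558.6,224,100])[0].astype(int);print(x,y)
x0,y0=max(0,x-100),max(0,y-75);print(x0,y0)
save('d.png',cv2.resize(w['img'][y0:y0+150,x0:x0+200],(800,600),interpolation=cv2.INTER_CUBIC))
c=np.array([558.6,224,0])
for z in(113,):print((proj(w,[[558.6,224,z]])-[x0,y0]+.4)*4)
q=np.radians(20+30+60*np.arange(6))
for z in(61,98):print(z,((proj(w,np.c_[c[0]+20.8*np.cos(q),c[1]+20.8*np.sin(q),np.full(6,z)])-[x0,y0]+.4)*4).round(0).tolist())
E
```

```text
[554.19676657 224.01407593 147.43536059] [[-0.985, 0.172, -0.01], [0.172, 0.985, -0.003], [0.009, -0.005, -1.0]]
258 223
158 148
[[404.15613394 337.39115712]]
61 [[485.0, 270.0], [488.0, 182.0], [405.0, 135.0], [321.0, 181.0], [323.0, 270.0], [404.0, 313.0]]
98 [[499.0, 350.0], [503.0, 248.0], [405.0, 195.0], [306.0, 248.0], [309.0, 349.0], [404.0, 398.0]]
```

View pics/d.png

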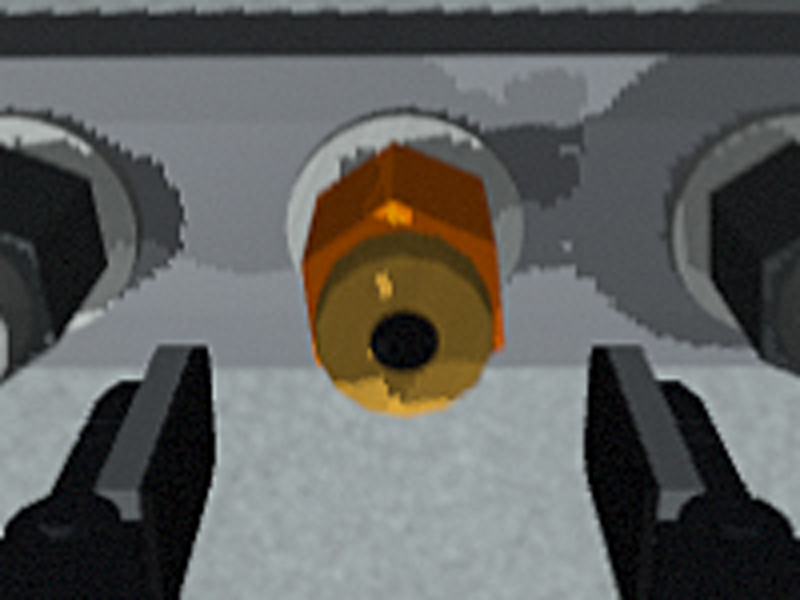

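The nut's hole is at crop (404,341), where I predicted it. The hexagon's corner at (393,145) suggests about 5° more yaw. Now I'll descend and grip.

Call:
move_arm --pt "0 0 -2.5 0 0 0.08 0.3" --pt "0 0 -2.5 0 0 0 0.3" --pt "0 0 -2.3 0 0 0 0.3" --pt "0 0 0 0 0 0 0.3" --pt "0 0 0 0 0 0 0.3"

```text
time_s: 2.75
tcp_pos: [560.6, 225.0, 81.9]
orientation: [0.047, 0.999, 0.001, 0.002]
ft_force: [-0.4, -0.2, -0.3]
finger_gap: 55.5
finger_force: 0.0
```

Call:
move_arm --pt "0 0 -0.3 0 0 0 0" --pt "0 0 0 0 0 0 -0.5" --pt "0 0 0 0 0 0 -1" --pt "0 0 0 0 0 0 -1" --pt "0 0 0 0 0 0 -1"

```text
time_s: 3.38
tcp_pos: [560.2, 224.4, 78.0]
orientation: [0.047, 0.999, 0.0, 0.001]
ft_force: [-0.2, -0.1, 6.4]
finger_gap: 34.9
finger_force: 61.7
```

Call:
move_arm --pt "0 0 3 0 0 0 -1" --pt "0 0 4 0 0 0 -1" --pt "0 0 5 0 0 0 -1" --pt "-0.7 -5.1 0.8 0 0 0 -1" --pt "-0.7 -5.1 0.8 0 0 0 -1" --pt "-0.7 -5.1 0.8 0 0 0 -1" --pt "-0.7 -5.1 0.8 0 0 0 -1" --pt "-0.7 -5.1 0.8 0 0 0 -1" --pt "0 0 0 0 0 0 -1"

```text
time_s: 4.5
tcp_pos: [522.8, -34.2, 235.6]
orientation: [0.05, 0.999, -0.001, -0.001]
ft_force: [0.1, 0.9, -5.4]
finger_gap: 35.2
finger_force: 62.1
```

Call:
move_arm --pt "-0.5 -5.1 0.8 0.026 -0.119 0 -1" --pt "-0.5 -5.1 0.8 0.026 -0.119 0 -1" --pt "-0.5 -5.1 0.8 0.026 -0.119 0 -1" --pt "-0.5 -5.1 0.8 0.027 -0.119 0 -1" --pt "-0.5 -5.1 0.8 0.027 -0.12 0 -1" --pt "0 0 0 0 0 0 -1" --pt "0 0 0 0 0 0 -1"

```text
time_s: 5.38
tcp_pos: [507.0, -274.5, 283.3]
orientation: [0.056, 0.956, 0.074, 0.278]
ft_force: [-0.2, 0.1, -4.9]
finger_gap: 34.9
finger_force: 63.3
```

```bash
python3 - <<'E'
from h import *
import pickle
w=grab('wrist');pickle.dump(w,open('w3.pkl','wb'))
s=w['s'];R=Ro.from_quat(s['orientation']).as_matrix();print(s['tcp_pos'],R.round(3).tolist(),s['joint_pos'],s['finger_gap'],s['ft_force'],s['torque'])
x,y=proj(w,[491,-265,167])[0].round();print(x,y)
save('e.png',np.hstack([cv2.resize(w['img'],(400,300)),cv2.resize(w['img'][max(0,int(y)-37):max(0,int(y)-37)+75,int(x)-50:int(x)+50],(400,300),interpolation=cv2.INTER_CUBIC)]))
E
```

```text
[ 507.03494951 -274.50511505  283.27160153] [[-0.84, 0.065, 0.539], [0.147, 0.983, 0.111], [-0.523, 0.173, -0.835]] [-0.81952365 -0.16114268  2.07696979  0.59897042  0.98598929 -2.55141156] 34.91323585135634 [-0.19547001  0.13224857 -4.93942697] [-0.1958011   0.70711423  0.02229256]
243.0 109.0
```

View pics/e.png

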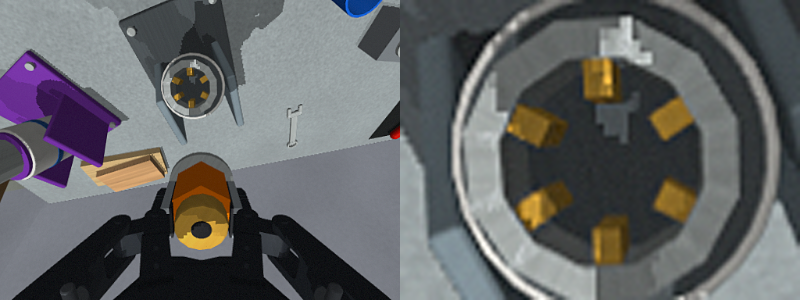

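Left half: the held adaptor with the spindle mouth above it at full-image px (243,109). Right crop: six brass splines around crop (606,161), at (601,80), (672,118), (675,200), (610,242), (540,205) and (537,125). Joint 6 is at its limit, so the next turn has to go positive about tool z.

```bash
cat > m.py <<'E'
from h import *
import pickle,sys
def meas(w,M0=(491,-265,167),az=-167.5):
    M=np.array(M0,float)
    uv=proj(w,M)[0]; H,W=w['depth'].shape
    vv,uu=np.mgrid[0:H,0:W]; sel=(np.hypot(uu-uv[0],vv-uv[1])<45)&(w['depth']>0)
    u=np.c_[uu[sel],vv[sel]]; X=atdepth(w,u)
    a=np.radians(az); n=np.array([np.sin(.6109)*np.cos(a),np.sin(.6109)*np.sin(a),np.cos(.6109)])
    C=M.copy()
    hsv=cv2.cvtColor(w['img'],cv2.COLOR_RGB2HSV)[sel]
    br=(hsv[:,0]>12)&(hsv[:,0]<30)&(hsv[:,1]>130)
    # ring-face height: mode of height along axis for points at radius 19..28
    for k in range(12):
        d=X-C; z=d@n; r=np.linalg.norm(d-z[:,None]*n,axis=1)
        ok=(abs(z)<(12 if k<3 else 5 if k<6 else 2.5))&(r<29)&~br&(r>18)
        P=X[ok]; m=np.median(P,0); nn=np.linalg.svd(P-P.mean(0))[2][2]; nn*=np.sign(nn[2])
        zz=np.median((P-C)@n); C=C+zz*n
        # recentre with outer edge: mean of mouth-plane points by direction bins
        e1=np.cross([0,0,1],n); e1/=np.linalg.norm(e1); e2=np.cross(n,e1)
        x=(P-C)@e1; y=(P-C)@e2; b=np.floor((np.arctan2(y,x)+np.pi)/(np.pi/12)).astype(int)%24
        q=np.array([(x[b==i].mean(),y[b==i].mean()) for i in range(24) if (b==i).sum()>1])
        s=np.linalg.lstsq(np.c_[2*q,np.ones(len(q))],(q**2).sum(1),rcond=None)[0]
        C=C+.5*(s[0]*e1+s[1]*e2)
    R=np.sqrt(s[2]+s[0]**2+s[1]**2)
    # brass rays on plane 3 below mouth
    r=rays(w,u[br]); Cp=C-3*n; Q=w['C']+r*(((Cp-w['C'])@n)/(r@n))[:,None]-Cp
    x,y=Q@e1,Q@e2; rr=np.hypot(x,y); g=(rr>13.5)&(rr<19.5); t=np.arctan2(y,x)[g]
    ph=np.degrees(np.angle(np.exp(6j*t).mean()))/6
    print('C',C.round(1),'fit n',nn.round(3),'az',np.degrees(np.arctan2(nn[1],nn[0])).round(1),'lean',np.degrees(np.arccos(nn[2])).round(1),'ringR',R.round(1),len(P),'brass mean',x.mean().round(1),y.mean().round(1),len(t),'phase',ph.round(1),'coh',abs(np.exp(6j*t).mean()).round(2))
    # individual splines
    td=(np.degrees(t)-ph+30)%360
    print([( (k*60+ph+np.median(td[(td//60)==k]-k*60-30)).round(1), ((td//60)==k).sum()) for k in range(6)])
    return C,n,e1,e2,np.radians(ph)
E
python3 - <<'E'
from m import *
w=pickle.load(open('w3.pkl','rb'))
C,n,e1,e2,ph=meas(w)
R=Ro.from_quat(w['s']['orientation']).as_matrix()
y=R[:,1];print('tool y angle',np.degrees(np.arctan2(y@e2,y@e1)),'n vs -toolz',R[:,2]@-n)
for p in proj(w,[C]):print(((p-[193,72])*4+[400,0]).round())
E
```

```text
C [ 492.9 -265.4  168.9] fit n [-0.561 -0.124  0.818] az -167.5 lean 35.1 ringR 23.8 1800 brass mean 0.7 -0.3 371 phase 13.6 coh 0.75
[(np.float64(14.9), np.int64(53)), (np.float64(76.2), np.int64(61)), (np.float64(134.4), np.int64(63)), (np.float64(192.4), np.int64(56)), (np.float64(250.4), np.int64(71)), (np.float64(313.1), np.int64(67))]
tool y angle 161.00715211098716 n vs -toolz 0.9995794624296013
[599. 161.]
```

Call:
move_arm --pt "-0.93 0 -0.6 0.0935 0.0207 -0.137 -1" --pt "-0.93 0 -0.6 0.0935 0.0207 -0.137 -1" --pt "-0.93 0 -0.7 0.0935 0.0207 -0.137 -1" --pt "-0.93 0 -0.7 0.0935 0.0207 -0.137 -1" --pt "-0.93 0 -0.7 0.0935 0.0207 -0.137 -1" --pt "-0.93 0 -0.8 0.0935 0.0207 -0.137 -1" --pt "0 0 0 0 0 0 -1" --pt "0 0 0 0 0 0 -1"

```text
time_s: 6.42
tcp_pos: [452.8, -274.8, 244.3]
orientation: [0.503, 0.814, 0.208, 0.202]
ft_force: [0.6, -0.7, -4.8]
finger_gap: 35.2
finger_force: 63.3
```

```bash
cat > g.py <<'E'
from h import *
C=np.array([492.9,-265.4,169.5]);a=np.radians(-167.5);n=np.array([.5736*np.cos(a),.5736*np.sin(a),.8192])
e1=np.cross([0,0,1],n); e1/=np.linalg.norm(e1); e2=np.cross(n,e1)
def rep(off=(0,0,23),gap=43.6,want=None):
    s=arm.observe();R=Ro.from_quat(s['orientation']).as_matrix();p=np.array(s['tcp_pos'])
    o=p+R@np.array(off); d=o-C
    y=R[:,1];ang=np.degrees(np.arctan2(y@e2,y@e1)); err=((gap-ang+30)%60)-30
    print('origin rel mouth e1,e2,n',(d@e1).round(2),(d@e2).round(2),(d@n).round(2),'spline turn needed about n deg',err.round(2))
    # full correction rotation: align tool z to -n and yaw
    rt=np.cross(R[:,2],-n); rv=rt+np.radians(err)*n
    print('rotvec corr',rv.round(4),'axis err deg',np.degrees(np.linalg.norm(rt)).round(2),'lateral shift corr cm (world)',(-(d-(d@n)*n)/10).round(3))
    f=np.array(s['ft_force']);print('F n,e1,e2',(f@n).round(1),(f@e1).round(1),(f@e2).round(1),'T n',(np.array(s['torque'])@n).round(2),'j6',s['joint_pos'][5],'t',s['time_s'],'gap',s['finger_gap'],'vel',np.abs(s['joint_velocities']).max().round(3))
E
python3 - <<'E'
from g import *
import pickle
rep()
w=grab('wrist');pickle.dump(w,open('w4.pkl','wb'))
print('tcp',w['s']['tcp_pos'])
im=w['img'].copy()
save('f.png',np.hstack([cv2.resize(im,(400,300)),cv2.resize(im[230:350,180:340],(400,300),interpolation=cv2.INTER_CUBIC)]))
# cast nut hole later
E
```

```text
origin rel mouth e1,e2,n 0.14 8.66 61.94 spline turn needed about n deg -0.2
rotvec corr [-0.0052 -0.0248 -0.0117] axis err deg 1.58 lateral shift corr cm (world) [-0.696 -0.14  -0.496]
F n,e1,e2 -4.2 0.8 -2.4 T n 0.03 j6 -1.7041846571859083 t 6.425 gap 35.22960392808766 vel 0.011
tcp [ 452.79581781 -274.78999476  244.33524759]
```

View pics/f.png

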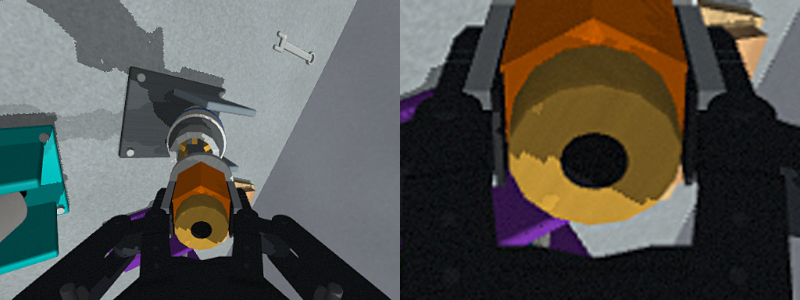

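The adaptor is in the gripper with its nut hole at full-image px (258,294). The nose is just ahead, at half-scale px (195,145). I'll work out the in-hand offset.

```bash
python3 - <<'E'
from g import *
import pickle
for f,uv in(('w4.pkl',(258,294)),('w3.pkl',(257.5,294))):
    w=pickle.load(open(f,'rb'))
    T=np.array(w['tool_from_camera']); K=np.array(w['intrinsics'])
    p=cv2.undistortPoints(np.array([[uv]],float),K,np.array([w['k1'],0,0,0,0.])).ravel()
    r=T[:3,:3]@[p[0],p[1],1]
    for z in(-35,): print(T[:3,3]+r*((z-T[2,3])/r[2]))
    v,u=int(uv[1]),int(uv[0]); dd=w['depth'][v-9:v+10,u-20:u-9]; 
    print('nut face tool z', (T@[*( ((np.array([u-13,v])-K[:2,2])/K[0,0])*w['depth'][v,u-13]),w['depth'][v,u-13],1])[:3].round(1))
w2=pickle.load(open('w2.pkl','rb'));s=w2['s'];R=Ro.from_quat(s['orientation']).as_matrix();print(R.T@(np.array([558.6,224,113])-s['tcp_pos']))
rep((2,0,23))
E
```

```text
[  2.45604338   0.32547781 -35.        ]
nut face tool z [  2.2  -5.4 -34.2]
[  2.56768105  -0.15086173 -35.        ]
nut face tool z [  2.6  -6.1 -34.6]
[-4.66122628  0.91570602 34.38920141]
origin rel mouth e1,e2,n -1.43 8.35 62.23 spline turn needed about n deg -0.17
rotvec corr [-0.0051 -0.0245 -0.011 ] axis err deg 1.56 lateral shift corr cm (world) [-0.637 -0.288 -0.478]
F n,e1,e2 -4.8 0.6 -2.3 T n 0.01 j6 -1.7037422029525195 t 6.475 gap 35.11470492206537 vel 0.009
```

Call:
move_arm --pt "-0.3 -0.15 -0.24 -0.0025 -0.0125 -0.0055 -1" --pt "-0.33 -0.15 -0.24 -0.0025 -0.0125 -0.0055 -1" --pt "0 0 0 0 0 0 -1" --pt "0 0 0 0 0 0 -1"

```text
time_s: 6.98
tcp_pos: [445.6, -278.9, 239.3]
orientation: [0.507, 0.808, 0.211, 0.214]
ft_force: [0.1, -0.5, -5.2]
finger_gap: 35.3
finger_force: 63.3
```

```bash
python3 -c "
from g import *
rep((2.4,0,23.5))"
```

```text
origin rel mouth e1,e2,n 0.61 -0.68 61.87 spline turn needed about n deg 0.27
rotvec corr [-0.0023 -0.0001  0.0041] axis err deg 0.04 lateral shift corr cm (world) [0.041 0.072 0.04 ]
F n,e1,e2 -4.2 0.5 -3.0 T n 0.01 j6 -1.7468355213434015 t 6.975 gap 35.300028641973626 vel 0.009
```

Call:
move_arm --pt "0.49 0.17 -0.62 0 0 0.004 -1" --pt "0.45 0.1 -0.66 0 0 0 -1" --pt "0.45 0.1 -0.66 0 0 0 -1" --pt "0 0 0 0 0 0 -1" --pt "0 0 0 0 0 0 -1"

```text
time_s: 7.6
tcp_pos: [459.8, -274.9, 219.8]
orientation: [0.505, 0.809, 0.212, 0.214]
ft_force: [0.3, -0.1, -4.1]
finger_gap: 35.0
finger_force: 63.2
```

```bash
python3 -c "
from g import *
rep((2.4,0,23.5))
a=grab('side');b=grab('wrist')
u=proj(a,[C+30*n])[0].astype(int)
save('g.png',np.hstack([cv2.resize(a['img'][u[1]-38:u[1]+37,u[0]-50:u[0]+50],(400,300),interpolation=cv2.INTER_CUBIC),cv2.resize(b['img'][110:290,140:380],(400,300),interpolation=cv2.INTER_CUBIC)]))
"
```

```text
origin rel mouth e1,e2,n -0.28 0.15 37.47 spline turn needed about n deg 0.05
rotvec corr [-0.0025 -0.0003 -0.0007] axis err deg 0.14 lateral shift corr cm (world) [-0.006 -0.03  -0.008]
F n,e1,e2 -3.5 0.1 -2.1 T n 0.03 j6 -1.7581926952217468 t 7.6 gap 34.97586141986615 vel 0.007
```

View pics/g.png

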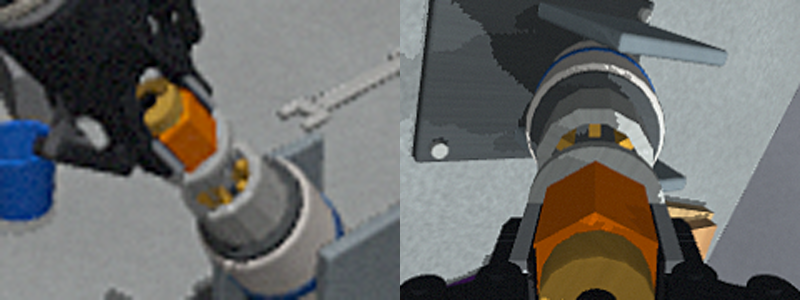

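Left: the adaptor is lined up over the nose at crop (225,170). Right: a brass spline at (595,132) lines up with the hexagon corner at (595,165), as it should for meshing. Now I'll descend gently and watch the force.

Call:
move_arm --pt "0.22 0.03 -0.33 0 0 0 -1" --pt "0.22 0.05 -0.33 0 0 0 -1" --pt "0.22 0.05 -0.33 0 0 0 -1" --pt "0 0 0 0 0 0 -1"

```text
time_s: 8.2
tcp_pos: [466.2, -273.3, 209.5]
orientation: [0.505, 0.809, 0.212, 0.213]
ft_force: [-0.2, -0.0, -5.9]
finger_gap: 35.2
finger_force: 63.2
```

```bash
python3 -c "
from g import *
rep((2.4,0,23.5))"
```

```text
origin rel mouth e1,e2,n -0.42 -0.39 25.18 spline turn needed about n deg 0.08
rotvec corr [-0.0031 -0.0008 -0.0006] axis err deg 0.17 lateral shift corr cm (world) [ 0.04  -0.034  0.023]
F n,e1,e2 -4.7 -0.0 -3.5 T n 0.03 j6 -1.7645988451451793 t 8.2 gap 35.18138904391258 vel 0.005
```

No contact. Next, past the spline face at 21 mm.

Call:
move_arm --pt "0.15 0.01 -0.18 0 0 0 -1" --pt "0.13 0.01 -0.18 0 0 0 -1" --pt "0.11 0.025 -0.164 0 0 0 -1" --pt "0.11 0.025 -0.164 0 0 0 -1" --pt "0 0 0 0 0 0 -1"

```text
time_s: 8.82
tcp_pos: [471.3, -272.9, 203.0]
orientation: [0.505, 0.809, 0.212, 0.214]
ft_force: [-0.5, 0.6, -5.1]
finger_gap: 35.0
finger_force: 63.2
```

```bash
python3 -c "
from g import *
rep((2.4,0,23.5))"
```

```text
origin rel mouth e1,e2,n 0.23 0.01 16.97 spline turn needed about n deg 0.06
rotvec corr [-0.0025 -0.0004 -0.0005] axis err deg 0.14 lateral shift corr cm (world) [-0.006  0.022 -0.   ]
F n,e1,e2 -3.9 -0.7 -3.2 T n 0.0 j6 -1.7693109383800936 t 8.825 gap 35.015926621987724 vel 0.003
```

Origin is at 17 mm with no load, so the splines are meshed. Continuing.

Call:
move_arm --pt "0.17 0.045 -0.246 0 0 0 -1" --pt "0.17 0.04 -0.246 0 0 0 -1" --pt "0.17 0.04 -0.246 0 0 0 -1" --pt "0.17 0.04 -0.246 0 0 0 -1" --pt "0 0 0 0 0 0 -1"

```text
time_s: 9.45
tcp_pos: [478.1, -271.1, 192.9]
orientation: [0.505, 0.809, 0.212, 0.214]
ft_force: [-0.4, -0.3, -4.2]
finger_gap: 35.3
finger_force: 63.2
```

```bash
python3 -c "
from g import *
rep((2.4,0,23.5))"
```

```text
origin rel mouth e1,e2,n -0.04 -0.0 4.73 spline turn needed about n deg 0.06
rotvec corr [-0.0028 -0.0006 -0.0006] axis err deg 0.15 lateral shift corr cm (world) [ 0.001 -0.004  0.   ]
F n,e1,e2 -3.1 0.2 -2.8 T n 0.02 j6 -1.7762466617715853 t 9.45 gap 35.29223256629689 vel 0.003
```

Now the last few millimetres, 1 mm per row, until contact.

Call:
move_arm --pt "0.056 0.012 -0.082 0 0 0 -1" --pt "0.056 0.012 -0.082 0 0 0 -1" --pt "0.056 0.012 -0.082 0 0 0 -1" --pt "0.056 0.012 -0.082 0 0 0 -1" --pt "0 0 0 0 0 0 -1"

```text
time_s: 10.07
tcp_pos: [480.3, -270.8, 189.9]
orientation: [0.505, 0.809, 0.212, 0.214]
ft_force: [-1.2, 0.1, -4.5]
finger_gap: 35.2
finger_force: 63.2
```

```bash
python3 -c "
from g import *
rep((2.4,0,23.5))"
```

```text
origin rel mouth e1,e2,n 0.17 0.14 0.98 spline turn needed about n deg 0.06
rotvec corr [-0.0024 -0.0003 -0.0005] axis err deg 0.13 lateral shift corr cm (world) [-0.014  0.014 -0.008]
F n,e1,e2 -3.0 -0.3 -3.5 T n -0.02 j6 -1.7789070201626036 t 10.075 gap 35.16542187799709 vel 0.002
```

Call:
move_arm --pt "0.028 0.006 -0.041 0 0 0 -1" --pt "0.028 0.006 -0.041 0 0 0 -1" --pt "0.028 0.006 -0.041 0 0 0 -1" --pt "0 0 0 0 0 0 -1"

```text
time_s: 10.58
tcp_pos: [480.8, -270.8, 189.5]
orientation: [0.504, 0.809, 0.211, 0.214]
ft_force: [-8.8, 0.9, 2.8]
finger_gap: 35.2
finger_force: 64.7
```

```bash
python3 -c "
from g import *
rep((2.4,0,23.5))"
```

```text
origin rel mouth e1,e2,n 0.24 0.26 0.35 spline turn needed about n deg 0.0
rotvec corr [-0.0018 -0.0003 -0.0012] axis err deg 0.13 lateral shift corr cm (world) [-0.026  0.019 -0.015]
F n,e1,e2 7.1 -2.8 -5.3 T n -0.02 j6 -1.779766798985003 t 10.575 gap 35.247905050619096 vel 0.001
```

Contact at the expected depth. One more small push to confirm.

Call:
move_arm --pt "0.028 0.006 -0.041 0 0 0 -1" --pt "0.028 0.006 -0.041 0 0 0 -1" --pt "0 0 0 0 0 0 -1"

```text
time_s: 10.95
tcp_pos: [480.8, -270.8, 189.5]
orientation: [0.504, 0.81, 0.211, 0.214]
ft_force: [-17.8, 2.2, 9.7]
finger_gap: 35.1
finger_force: 66.0
```

```bash
python3 -c "
from g import *
rep((2.4,0,23.5))"
```

```text
origin rel mouth e1,e2,n 0.26 0.28 0.29 spline turn needed about n deg -0.05
rotvec corr [-0.0013 -0.0005 -0.002 ] axis err deg 0.13 lateral shift corr cm (world) [-0.028  0.02  -0.016]
F n,e1,e2 17.6 -6.0 -8.3 T n -0.14 j6 -1.780232591431836 t 10.95 gap 35.08228245624208 vel 0.002
```

The force rose and the depth stayed put, so it's seated. I'll ease the load off, open, and back off along the axis.

Call:
move_arm --pt "-0.056 -0.012 0.082 0 0 0 -1" --pt "0 0 0 0 0 0 -0.2" --pt "0 0 0 0 0 0 0.2" --pt "0 0 0 0 0 0 0.4" --pt "0 0 0 0 0 0 0.4" --pt "0 0 0 0 0 0 0.4"

```text
time_s: 11.7
tcp_pos: [481.4, -270.8, 189.1]
orientation: [0.505, 0.809, 0.211, 0.214]
ft_force: [-0.9, 0.5, 0.5]
finger_gap: 59.5
finger_force: 0.0
```

Call:
move_arm --pt "-0.56 -0.124 0.819 0 0 0 0.4" --pt "-1.12 -0.25 1.64 0 0 0 0.4" --pt "-1.68 -0.37 2.46 0 0 0 0.4" --pt "-2.24 -0.5 3.28 0 0 0 0.4" --pt "-2.24 -0.5 3.28 0 0 0 0.4" --pt "0 0 0 0 0 0 0.4" --pt "0 0 0 0 0 0 0.4"

```text
time_s: 12.58
tcp_pos: [402.5, -288.0, 303.2]
orientation: [0.505, 0.809, 0.211, 0.214]
ft_force: [-0.6, -0.5, -0.4]
finger_gap: 60.0
finger_force: 0.0
```

```bash
python3 -c "
from g import *
import pickle
a=grab('side');b=grab('wrist');pickle.dump(b,open('w5.pkl','wb'))
u=proj(a,[C+30*n])[0].astype(int)
save('i.png',np.hstack([cv2.resize(a['img'][u[1]-38:u[1]+37,u[0]-50:u[0]+50],(400,300),interpolation=cv2.INTER_CUBIC),cv2.resize(b['img'],(400,300))]))
h=proj(b,[C+58*n])[0];print('nut top predicted (half scale)',h*400/512+[400,0])
v=h.round().astype(int);X=atdepth(b,np.array([v+[9,0],v-[9,0],v+[0,9],v-[0,9]]));print('nut top height along axis',((X-C)@n).round(1))
"
```

```text
nut top predicted (half scale) [601.29277669 149.21751598]
nut top height along axis [57.7 58.3 56.8 58.4]
```

View pics/i.png

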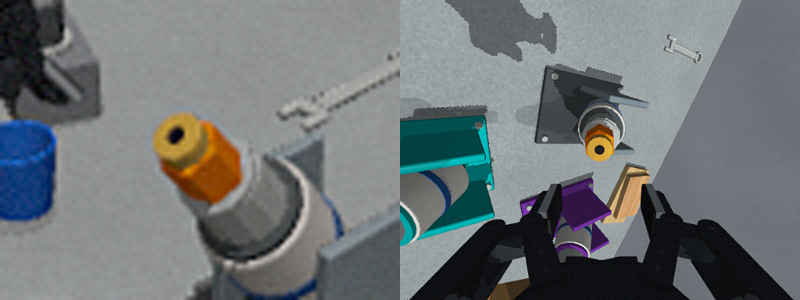

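The adaptor's flange lies flush on the nose (left crop, 215,190). The nut hole is at (599,150), right where I predicted, and the nut top is 58 mm above the mouth. The gripper is clear, so I'm handing in.

```bash
python3 -c "
from workcell import arm
print(arm.hand_in())"
```

```text
the job is handed in; nothing more can be done
None
```

The orange adaptor is meshed and flush in the dark-stand spindle's nose and released. The job was handed in at about 13 s, with no verdict shown; the push home took under about 25 N, and joint 6 briefly read -2.551 against its -2.55 limit.

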